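Feel for the free wells of a specimen carrier and load two jars

ROBOT

A 6-joint arm with a two-finger parallel gripper is mounted at the origin on the work surface. World frame = base frame: x ahead of the robot, y to its left, z up, the work surface at z = 0. Lengths are in m, angles in rad, forces in N, time in s.
With the tool pointing down it reaches from about 0.25 to 0.775 m from the base axis. Payload 4 kg.
Tool frame: the origin (TCP) lies at the very end of the fingers, on their centre line; the grasp point (between the pads) lies 19 mm behind it; z points along the fingers, y is the direction in which the jaws open and shut (so a half turn about z gives the same grasp; the last joint's range is limited). The gripper opens to 94 mm and grips with 3 to 60 N. Pads are 16 mm wide; open, the fingers measure 119 mm over their backs; the gripper's body (75 mm by 177 mm) begins 78 mm behind the grasp point.
Start: joints at [1.181, 0.087, 1.371, -0, 1.684, -0.103], TCP at [0.156, 0.528, 0.206] pointing down, gripper open.
Joint ranges: [-3.1, 3.1], [-0.76, 2.03], [0.27, 2.55], [-1.08, 4.22], [0.17, 2.65], [-2.57, 2.57]. Speed limits (rad/s): [2.79, 2.79, 3.14, 3.14, 3.14, 3.14].

INTERFACE

Orientations are given as [roll, pitch, yaw] about the fixed x, y, z axes, in that order (R = Rz(yaw) Ry(pitch) Rx(roll)).
In Python, from bench import robot, snapshot, calibration gives the robot as it stands. The module is installed in compiled form; this text tells all that it offers.
- The arm moves only by the tool servo_tool, never from a script. Its argument "series" is text: rows parted by semicolons, each of 5 numbers parted by spaces: the closure, from -1 (fully open) to 1 (shut), then the shift along the tool's x, y, z in cm, then the turn about the tool's z in rad. A call has 1 to 20 rows; each row is the pose to reach, as a shift and turn from the pose commanded when the call began, along the tool's axes at that moment; what a row does not reach only later rows make up. A row lasts 1/12 s, in which the tool goes at most 41.7 mm and 7.16 degrees, less where a joint would pass 70% of its speed; a pose out of reach is approached as far as the arm can. A call with a gripper value outside its range is refused whole. The fingers move at their own pace and stop on an object; the grip force is fixed at half the most. Time passes only in rows, so rows that repeat a pose let the fingers close. It gives the time, the measured TCP pose, the force and the opening at its end, in the units of the state.
- robot.get_obs(): the state, without advancing time (a new reading comes with each control period).
- snapshot(name): name is "scene" or "top" or "wrist"; returns (picture, depth): 384x512x3 uint8, red, green, blue; 384x512 float32, m along the optical axis (not along the pixel's ray), 0 where there is no reading.
- calibration(name): a dict with "fx", "fy", "cx", "cy" (pixels), "k1" (the pictures are not rectified: a ray, as slopes to the right and down, at radius r is drawn at 1 + k1 r^2 times it, then the intrinsics apply), "rvec" (rotation vector, rad) and "tvec" (3), from world to camera coordinates, as OpenCV has them; the wrist camera has in their place "tool_from_camera" (4x4, takes a point from camera to tool coordinates, whose origin is the TCP and whose axes are the flange's). Camera axes: x right, y down, z forward; pixel columns grow to the right and rows downward; lengths in m; the calibration is good to about 2 mm. A picture is of the moment at which its call begins: read the wrist's pose just before it. calibration takes no time and is no camera call.
- robot.close_job(): hands the job in, once; it reports no verdict.
The state is a dict: "time": time; "joint_positions": joint angles; "qvel": joint speeds; "joint_torque": joint torques, N m; "tool_pos": TCP position; "ee_rot": TCP orientation; "wrist_force": force on the tool from outside, world axes, zero at the start; "wrist_torque": the same for the moment, N m; "width": finger opening in m.
Only numpy, scipy, OpenCV 4.12 (cv2) and the standard library are available. Lean on these libraries where they do the work, as an engineer would, in place of code of your own. Each camera call takes 0.05 s, during which the arm holds its last target. There are 200 camera calls.

TASK

Two of the six wells in the white carrier tray are empty, the others have a cold pack hidden under their grey drop-floor. Before you touch the jars, press gently on the floors to feel which two give way, and push those two right down; then stand one specimen jar upright in each of these two wells, fully down on its lowered floor, and let go. Do not press hard, drop or tip over a jar, or disturb the bottle, tube rack and box behind the tray.

Things in the scene. Friction and masses are not known exactly. Their poses are not given: they have to be found in the camera images.
- tray: White rigid carrier tray fixed to the table, 190 (its x) x 270 (its y) x 42 mm high; origin at the centre of its underside, on the table; z up. Six square wells, 54 x 54 mm, in 2 rows of 3, spaced 80 mm. Each is closed by a flat grey drop-floor plate, 50 x 50 x 4 mm. Which two wells are empty changes every time and cannot be seen. Pressing a plate or the tray with over 60 N breaks it.
- well1 (a point): Centre of the mouth of well 1, level with the tray's rim (42 mm over the table), at x -40, y 80 mm in the tray's frame. The plate's top starts 3 mm below this point; with the plate right down the well is 25 mm deep.
- well2 (a point): Centre of the mouth of well 2, level with the tray's rim (42 mm over the table), at x -40, y 0 mm in the tray's frame. The plate's top starts 3 mm below this point; with the plate right down the well is 25 mm deep.
- well3 (a point): Centre of the mouth of well 3, level with the tray's rim (42 mm over the table), at x -40, y -80 mm in the tray's frame. The plate's top starts 3 mm below this point; with the plate right down the well is 25 mm deep.
- well4 (a point): Centre of the mouth of well 4, level with the tray's rim (42 mm over the table), at x 40, y 80 mm in the tray's frame. The plate's top starts 3 mm below this point; with the plate right down the well is 25 mm deep.
- well5 (a point): Centre of the mouth of well 5, level with the tray's rim (42 mm over the table), at x 40, y 0 mm in the tray's frame. The plate's top starts 3 mm below this point; with the plate right down the well is 25 mm deep.
- well6 (a point): Centre of the mouth of well 6, level with the tray's rim (42 mm over the table), at x 40, y -80 mm in the tray's frame. The plate's top starts 3 mm below this point; with the plate right down the well is 25 mm deep.
- floor1 (a joint): How far the drop-floor plate of well 1 has been pushed down, in m: 0 at the start. It slides with about 3 N of friction and stays where it is left. Over a hidden cold pack it stops at 0.003, in an empty well at 0.022 (right down); both stops are on a foam pad that gives about 1 mm for every 4 N, up to 6 mm.
- floor2 (a joint): How far the drop-floor plate of well 2 has been pushed down, in m: 0 at the start. It slides with about 3 N of friction and stays where it is left. Over a hidden cold pack it stops at 0.003, in an empty well at 0.022 (right down); both stops are on a foam pad that gives about 1 mm for every 4 N, up to 6 mm.
- floor3 (a joint): How far the drop-floor plate of well 3 has been pushed down, in m: 0 at the start. It slides with about 3 N of friction and stays where it is left. Over a hidden cold pack it stops at 0.003, in an empty well at 0.022 (right down); both stops are on a foam pad that gives about 1 mm for every 4 N, up to 6 mm.
- floor4 (a joint): How far the drop-floor plate of well 4 has been pushed down, in m: 0 at the start. It slides with about 3 N of friction and stays where it is left. Over a hidden cold pack it stops at 0.003, in an empty well at 0.022 (right down); both stops are on a foam pad that gives about 1 mm for every 4 N, up to 6 mm.
- floor5 (a joint): How far the drop-floor plate of well 5 has been pushed down, in m: 0 at the start. It slides with about 3 N of friction and stays where it is left. Over a hidden cold pack it stops at 0.003, in an empty well at 0.022 (right down); both stops are on a foam pad that gives about 1 mm for every 4 N, up to 6 mm.
- floor6 (a joint): How far the drop-floor plate of well 6 has been pushed down, in m: 0 at the start. It slides with about 3 N of friction and stays where it is left. Over a hidden cold pack it stops at 0.003, in an empty well at 0.022 (right down); both stops are on a foam pad that gives about 1 mm for every 4 N, up to 6 mm.
- jar_a_mid (a point): Centre of a closed specimen jar, a plain upright cylinder 44 mm in diameter (45 mm over its white cap) and 72 mm high with a clear body and a paper band; the point lies half-way up, 36 mm over its underside; z is its upright axis. About 90 g. It starts standing on the table beside the tray; the two jars are alike.
- jar_b_mid (a point): Centre of a closed specimen jar, a plain upright cylinder 44 mm in diameter (45 mm over its white cap) and 72 mm high with a clear body and a paper band; the point lies half-way up, 36 mm over its underside; z is its upright axis. About 90 g. It starts standing on the table beside the tray; the two jars are alike.
- bottle_mid (a point): Bystander: amber bottle, 68 mm in diameter, 150 mm high, standing beyond the tray; point half-way up.
- tube_rack: Bystander: white block full of capped tubes, 90 x 200 x 96 mm, beyond the tray; origin under its centre.
- wipes: Bystander: cardboard box, 75 x 120 x 65 mm, beyond the tray; origin under its centre.
Things that resemble listed ones, but are neither listed nor needed, are in the scene too. Leave any purple or yellow look-alike of the part that bears jar_b_mid alone.

How it is judged:
By the outcome, as a careful person would: the job done as asked, in the order asked, and still so for the second after the job is handed in, with the robot touching nothing.
It also fails if it takes over 69 s, if anything falls off the work surface, if the arm or the gripper's body presses on something with over 40 N, if the wrist force passes 120 N, or if a joint passes its speed limit or range.

## Working session

There is one attempt and no reset: what is moved stays moved. The work goes in short steps, Python scripts to look and compute and a tool call to move; the robot and the scene stay as the last step left them, time stands still between calls to the robot, and variables do not carry over. Pictures are saved under pics/ and viewed, about 8 in all and at most 12, crops included, and the job is handed in when it is done.

Besides the shell and the picture viewer there is one more tool, called after "Call:" as name(argument=value, ...) on one line, values as JSON. servo_tool: Moves the arm, as the interface text tells. Its arguments: {"type":"object","properties":{"series":{"type":"string"}},"required":["series"]}

```bash
mkdir -p pics; cat > h.py <<'E'
import numpy as np,cv2
from scipy.spatial.transform import Rotation as R
from bench import robot,snapshot,calibration
def cam(name,obs=None):
    c=calibration(name)
    if 'rvec' in c:
        Rm=R.from_rotvec(np.ravel(c['rvec'])).as_matrix();t=np.ravel(c['tvec']);return c,Rm.T,-Rm.T@t
    T=np.array(c['tool_from_camera']);Rt=R.from_euler('xyz',obs['ee_rot']).as_matrix()
    return c,Rt@T[:3,:3],Rt@T[:3,3]+np.array(obs['tool_pos'])
def rays(C,uv):
    c,Rw,o=C;K=np.array([[c['fx'],0,c['cx']],[0,c['fy'],c['cy']],[0,0,1.]])
    uv=np.asarray(uv,float).reshape(-1,1,2)
    n=cv2.undistortPoints(uv,K,np.array([c['k1'],0,0,0,0.])).reshape(-1,2)
    return o,np.c_[n,np.ones(len(n))]@Rw.T
def onz(C,uv,z):
    o,d=rays(C,uv);return o+d*((z-o[2])/d[:,2])[:,None]
def proj(C,P):
    c,Rw,o=C;K=np.array([[c['fx'],0,c['cx']],[0,c['fy'],c['cy']],[0,0,1.]])
    p=(np.atleast_2d(P)-o)@Rw
    return cv2.projectPoints(p,np.zeros(3),np.zeros(3),K,np.array([c['k1'],0,0,0,0.]))[0].reshape(-1,2)
def save(n,img):cv2.imwrite('pics/'+n+'.png',img[:,:,::-1])
E
python3 - <<'E'
from h import *
o=robot.get_obs();print({k:np.round(v,3) for k,v in o.items()})
for n in('top','scene','wrist'):
    p,d=snapshot(n);save(n+'0',p);np.savez(n+'0',p=p,d=d);
    C=cam(n,o);print(n,C[2].round(3),C[1][:,2].round(2))
a=cv2.imread('pics/top0.png');b=cv2.imread('pics/wrist0.png');
cv2.imwrite('pics/tw.png',cv2.resize(np.hstack([a,b]),(800,300)))
E
```

```text
{'time': np.float64(0.0), 'joint_positions': array([ 1.181,  0.088,  1.372, -0.   ,  1.684, -0.103]), 'qvel': array([-0.001, -0.001,  0.   ,  0.   ,  0.001,  0.   ]), 'joint_torque': array([ 1.0000e-03, -3.4017e+01, -3.0243e+01,  7.2000e-02,  3.3000e-02,
       -0.0000e+00]), 'tool_pos': array([0.155, 0.527, 0.204]), 'ee_rot': array([-3.139, -0.   ,  2.855]), 'wrist_force': array([-0.559,  0.507,  1.206]), 'wrist_torque': array([0.03 , 0.066, 0.003]), 'width': np.float64(0.094)}
top [ 0.379 -0.024  1.131] [ 0.18 -0.02 -0.98]
scene [ 1.127 -0.335  0.898] [-0.55  0.3  -0.78]
wrist [0.084 0.548 0.385] [ 0.25 -0.08 -0.97]
```

View pics/top0.png

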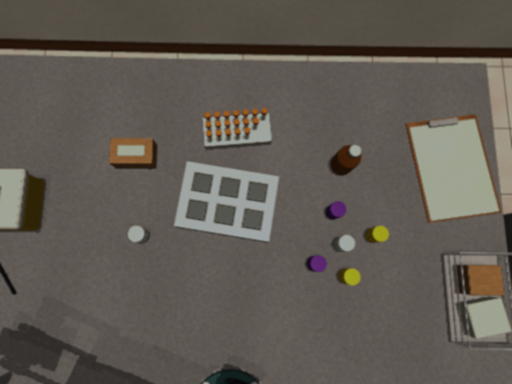

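View pics/scene0.png

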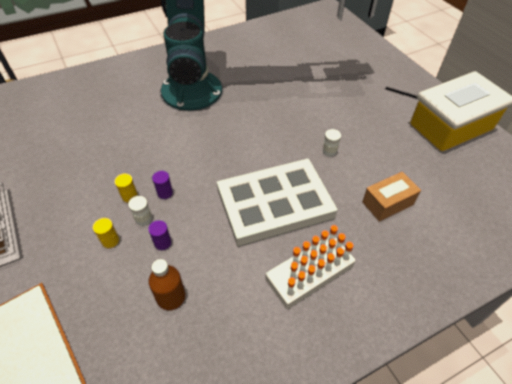

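The two white-capped jars are at top-view pixels (136,234) and (346,243). The second stands among look-alikes: purple at (337,210) and (318,263), yellow at (380,234) and (351,277). In the scene view the white jars are at (332,140) and (140,210). The tray is centred near (227,201), with the rack, wipes box and bottle beyond it.

```bash
cat > m.py <<'E'
from h import *
C=cam('top');z=np.load('top0.npz');p=z['p'];hsv=cv2.cvtColor(p,cv2.COLOR_RGB2HSV)
w=((hsv[...,1]<50)&(hsv[...,2]>120)).astype(np.uint8)
cs,_=cv2.findContours(w,cv2.RETR_EXTERNAL,cv2.CHAIN_APPROX_NONE)
for c in cs:
    if cv2.contourArea(c)<100: continue
    (u,v),s,a=cv2.minAreaRect(c);print('white',round(u),round(v),np.round(s),cv2.contourArea(c))
    if abs(u-227)<15 and abs(v-201)<15:
        m=np.zeros_like(w);cv2.drawContours(m,[c],-1,1,-1)
        m=cv2.erode(m,np.ones((5,5)));g=(m&(hsv[...,2]<115)).astype(np.uint8)
        n,l,st,ce=cv2.connectedComponentsWithStats(g)
        print([(st[i,4],ce[i].round(1)) for i in range(1,n)])
        q=onz(C,ce[1:][st[1:,4]>150],0.039)
        print(q.round(4))
        P=onz(C,c.reshape(-1,2),.042)[:,:2];print('rect',cv2.minAreaRect((P*1000).astype(np.float32)))
    elif cv2.contourArea(c)<500:
        P=onz(C,c.reshape(-1,2),.072)[:,:2];print('jar',cv2.minEnclosingCircle((P*1000).astype(np.float32)), P.mean(0))
for lab,lo,hi in(('pur',(125,80,40),(160,255,255)),('yel',(22,120,90),(35,255,255))):
    n,l,st,ce=cv2.connectedComponentsWithStats(cv2.inRange(hsv,lo,hi))
    for i in range(1,n):
        if st[i,4]>80: print(lab,ce[i].round(),st[i,4],onz(C,ce[i],.07).round(3))
print('tcp',proj(C,[.155,.527,.204]), 'bottle',onz(C,[[355,151]],.15))
for n in 'top','scene':print(n,proj(cam(n),[[.4,0,0],[0,0,0]]).round())
r=p[200:290,295:395];r2=np.load('wrist0.npz')['p']
cv2.imwrite('pics/crop.png',np.hstack([cv2.resize(r,(400,384)),r2[...,:]])[:,:,::-1][:, :800] if 0 else cv2.resize(np.hstack([cv2.resize(r,(426,384)),r2]),(800,328))[:,:,::-1])
E
python3 m.py
```

```text
white 490 321 [44. 36.] 1336.5
white 476 260 [ 8. 40.] 255.0
jar ((400.0105285644531, -661.65576171875), 54.06003952026367) [ 0.40118458 -0.66041414]
white 449 297 [83.  3.] 121.0
jar ((302.676513671875, -579.797119140625), 106.7173080444336) [ 0.30122161 -0.58065654]
white 346 242 [15. 15.] 185.0
jar ((442.69744873046875, -313.4690856933594), 21.969417572021484) [ 0.44294271 -0.31380264]
white 136 234 [15. 15.] 188.0
jar ((462.971435546875, 262.0744323730469), 22.283958435058594) [0.4633567 0.261815 ]
white 12 198 [58. 24.] 1197.5
white 227 201 [97. 66.] 6157.5
[(np.int32(362), array([201.7, 182.4])), (np.int32(360), array([229.2, 187.1])), (np.int32(360), array([256.7, 191.6])), (np.int32(378), array([196.6, 209.7])), (np.int32(376), array([224.3, 214.3])), (np.int32(371), array([252.2, 219. ]))]
[[ 0.6134  0.0902  0.039 ]
 [ 0.6005  0.011   0.039 ]
 [ 0.5881 -0.0685  0.039 ]
 [ 0.5338  0.1025  0.039 ]
 [ 0.5214  0.0234  0.039 ]
 [ 0.5087 -0.0559  0.039 ]]
rect ((561.79541015625, 16.601821899414062), (272.5032043457031, 190.74478149414062), 81.08261108398438)
white 130 150 [ 9. 25.
[... 319 characters left out ...]
 61 [62.  7.] 239.5
jar ((985.37744140625, -699.1452026367188), 92.63409423828125) [ 0.98686334 -0.69851277]
white 408 60 [55.  5.] 163.0
jar ((986.677001953125, -516.007568359375), 82.48416137695312) [ 0.98616732 -0.51652998]
white 242 57 [258.   5.] 967.0
white 66 54 [ 5. 89.] 322.0
jar ((983.6260375976562, 495.18572998046875), 128.31051635742188) [0.98908105 0.49500998]
pur [338. 209.] 218 [[ 0.536 -0.292  0.07 ]]
pur [318. 263.] 238 [[ 0.387 -0.233  0.07 ]]
yel [380. 233.] 223 [[ 0.469 -0.407  0.07 ]]
yel [352. 276.] 238 [[ 0.353 -0.324  0.07 ]]
tcp [[-11.62922915 368.21393771]] bottle [[ 0.67905672 -0.32363178  0.15      ]]
top [[232. 258.]
 [230. 410.]]
scene [[243. 167.]
 [192.  90.]]
```

View pics/crop.png

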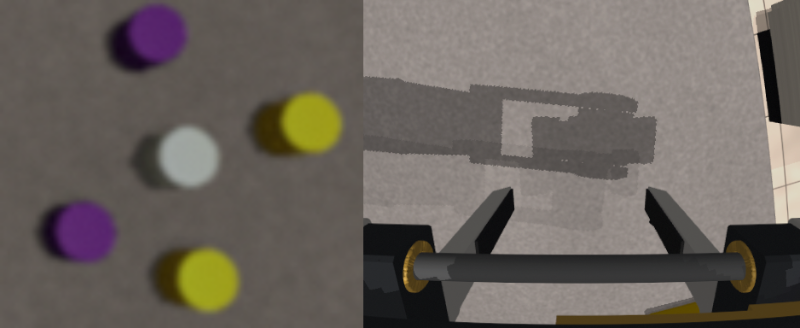

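The close crop confirms that the jar at (346,243) has a white cap, with purple and yellow jars around it. So the white jars are at (0.443,-0.313) and (0.463,0.262). I'll move above the near-left well (0.534,0.1025) with the fingers shut.

Call:
servo_tool(series="1 -48.4 -30 3 0;1 -48.4 -30 3 0;1 -48.4 -30 3 0;1 -48.4 -30 3 0;1 -48.4 -30 3 0;1 -48.4 -30 3 0;1 -48.4 -30 3 0;1 -48.4 -30 3 0;1 -48.4 -30 3 0;1 -48.4 -30 3 0;1 -48.4 -30 3 0;1 -48.4 -30 3 0;1 -48.4 -30 3 0;1 -48.4 -30 3 0;1 -48.4 -30 8 0;1 -48.4 -30 12 0;1 -48.4 -30 13 0;1 -48.4 -30 13 0;1 -48.4 -30 13 0")

```text
time: 1.73
tool_pos: [0.5341, 0.1028, 0.0743]
ee_rot: [-3.141, -0.003, 2.855]
wrist_force: [0.3, -0.6, 0.5]
width: 0.0001
```

Call:
servo_tool(series="1 0 0 2 0;1 0 0 3 0;1 0 0 3.4 0;1 0 0 3.7 0;1 0 0 3.9 0;1 0 0 4.1 0;1 0 0 4.2 0;1 0 0 4.2 0;1 0 0 4.2 0")

```text
time: 2.48
tool_pos: [0.5354, 0.1031, 0.0341]
ee_rot: [3.141, 0.001, 2.855]
wrist_force: [-1.3, -0.4, 3.0]
width: 0.0005
```

Call:
servo_tool(series="1 0 0 0.1 0;1 0 0 0.3 0;1 0 0 0.3 0;1 0 0 0.3 0")

```text
time: 2.82
tool_pos: [0.5353, 0.1029, 0.0304]
ee_rot: [3.141, 0.001, 2.855]
wrist_force: [0.7, -0.5, 0.7]
width: 0.0005
```

Call:
servo_tool(series="1 0 0 0.3 0;1 0 0 0.6 0;1 0 0 0.9 0;1 0 0 1.2 0;1 0 0 1.3 0;1 0 0 1.4 0;1 0 0 1.45 0;1 0 0 1.5 0;1 0 0 1.5 0;1 0 0 1.5 0")

```text
time: 3.65
tool_pos: [0.5353, 0.1029, 0.0162]
ee_rot: [3.141, 0.001, 2.855]
wrist_force: [-0.8, -0.1, 5.4]
width: 0.0002
```

Call:
servo_tool(series="1 0 0 0.1 0;1 0 0 0.15 0;1 0 0 0.15 0;1 0 0 0.15 0")

```text
time: 3.98
tool_pos: [0.5353, 0.1029, 0.0153]
ee_rot: [3.141, 0.001, 2.855]
wrist_force: [-1.7, 0.8, 7.8]
width: 0.0003
```

Call:
servo_tool(series="1 0 0 -2.5 0;1 0 0 -4.5 0;1 -0.5 -4 -4.5 0;1 -1 -7.9 -4.5 0;1 -1 -7.9 -4.3 0;1 -1 -7.9 -3 0;1 -1 -7.9 -2.5 0;1 -1 -7.9 -2.2 0;1 -1 -7.9 -1.9 0;1 -1 -7.9 -1.8 0;1 -1 -7.9 -1.8 0;1 -1 -7.9 -1.8 0")

```text
time: 4.98
tool_pos: [0.521, 0.0235, 0.0331]
ee_rot: [-3.138, -0.002, 2.856]
wrist_force: [-5.4, -4.1, 9.5]
width: 0.0004
```

Call:
servo_tool(series="1 0 0 -2.5 0;1 -0.2 -1 -2.7 0;1 -0.5 -5 -2.7 0;1 -1 -7.9 -2.7 0;1 -1 -7.9 -2.3 0;1 -1 -7.9 -1.2 0;1 -1 -7.9 -0.7 0;1 -1 -7.9 -0.4 0;1 -1 -7.9 -0.1 0;1 -1 -7.9 0 0;1 -1 -7.9 0 0;1 -1 -7.9 0 0")

```text
time: 5.98
tool_pos: [0.5089, -0.054, 0.0331]
ee_rot: [-3.14, -0.001, 2.857]
wrist_force: [-5.5, -0.5, 9.6]
width: 0.0004
```

Call:
servo_tool(series="1 0 0 -2.5 0;1 -1 0.2 -2.7 0;1 -5 0.6 -2.7 0;1 -7.9 0.9 -2.7 0;1 -7.9 0.9 -2.3 0;1 -7.9 0.9 -1.2 0;1 -7.9 0.9 -0.7 0;1 -7.9 0.9 -0.4 0;1 -7.9 0.9 -0.1 0;1 -7.9 0.9 0 0;1 -7.9 0.9 0 0;1 -7.9 0.9 0 0")

```text
time: 6.98
tool_pos: [0.5866, -0.0667, 0.0336]
ee_rot: [3.14, -0.001, 2.855]
wrist_force: [-1.2, 2.6, 7.6]
width: 0.0001
```

Call:
servo_tool(series="1 0 0 -2.5 0;1 0.2 1 -2.7 0;1 0.5 5 -2.7 0;1 0.9 7.9 -2.7 0;1 0.9 7.9 -2.3 0;1 0.9 7.9 -1.2 0;1 0.9 7.9 -0.7 0;1 0.9 7.9 -0.4 0;1 0.9 7.9 -0.1 0;1 0.9 7.9 0 0;1 0.9 7.9 0 0;1 0.9 7.9 0 0")

```text
time: 7.98
tool_pos: [0.6015, 0.0094, 0.0318]
ee_rot: [-3.141, 0.0, 2.854]
wrist_force: [0.2, -0.7, 0.4]
width: 0.0004
```

Call:
servo_tool(series="1 0 0 0.4 0;1 0 0 0.8 0;1 0 0 1.1 0;1 0 0 1.4 0;1 0 0 1.55 0;1 0 0 1.65 0;1 0 0 1.8 0;1 0 0 1.8 0;1 0 0 1.8 0")

```text
time: 8.73
tool_pos: [0.602, 0.0097, 0.0152]
ee_rot: [-3.141, 0.002, 2.855]
wrist_force: [-1.2, -2.6, 6.7]
width: 0.0006
```

Call:
servo_tool(series="1 0 0 -2.5 0;1 0 0 -4.5 0;1 0.6 4 -4.5 0;1 1.1 8 -4.5 0;1 1.1 8 -4.3 0;1 1.1 8 -3 0;1 1.1 8 -2.5 0;1 1.1 8 -2.2 0;1 1.1 8 -1.9 0;1 1.1 8 -1.8 0;1 1.1 8 -1.8 0;1 1.1 8 -1.8 0")

```text
time: 9.73
tool_pos: [0.6124, 0.0904, 0.0332]
ee_rot: [3.139, -0.003, 2.853]
wrist_force: [-4.5, 3.6, 9.8]
width: 0.0009
```

The two empty wells are near-left (0.534,0.1025) and far-middle (0.6005,0.011). The other four resisted at about 8–10 N. Next I'll go above jar A with the gripper partly open.

Call:
servo_tool(series="1 0 0 -4 0;1 0 0 -8 0;-0.6 2 1 -12 0;-0.6 6 4 -12 0;-0.6 10 6.5 -12 0;-0.6 14 9 -12 0;-0.6 17 11 -12 0;-0.6 19.2 12.3 -12 0;-0.6 19.2 12.3 -12 0;-0.6 19.2 12.3 -12 0;-0.6 19.2 12.3 -12 0")

```text
time: 10.65
tool_pos: [0.4643, 0.2612, 0.1512]
ee_rot: [-3.14, -0.0, 2.854]
wrist_force: [0.1, 0.1, 0.1]
width: 0.057
```

```bash
cat > w.py <<'E'
from h import *
import sys
n=sys.argv[1]
o=robot.get_obs();print({k:np.round(o[k],4) for k in('time','tool_pos','ee_rot','width')})
p,d=snapshot('wrist');save(n,p);C=cam('wrist',o)
hsv=cv2.cvtColor(p,cv2.COLOR_RGB2HSV)
w=((hsv[...,1]<45)&(hsv[...,2]>150)).astype(np.uint8)
cs,_=cv2.findContours(w,cv2.RETR_EXTERNAL,cv2.CHAIN_APPROX_NONE)
for c in cs:
    if cv2.contourArea(c)<400: continue
    P=onz(C,c.reshape(-1,2),.072)[:,:2];ce,r=cv2.minEnclosingCircle((P*1000).astype(np.float32))
    print(cv2.boundingRect(c),'circ',np.round(ce,1),round(r,1))
E
python3 w.py w1
```

```text
{'time': np.float64(10.65), 'tool_pos': array([0.4643, 0.2612, 0.1512]), 'ee_rot': array([-3.1402e+00, -4.0000e-04,  2.8538e+00]), 'width': np.float64(0.057)}
(204, 332, 55, 36) circ [610.8 193.1] 33.0
(169, 331, 28, 38) circ [599.  147.1] 24.9
(194, 244, 121, 54) circ [547.6 237.2] 56.9
(8, 239, 161, 55) circ [487.3  92.8] 82.7
(228, 172, 50, 49) circ [464. 260.] 21.7
(139, 129, 47, 59) circ [413.  202.4] 24.8
(0, 40, 167, 204) circ [385.6 113. ] 103.4
(182, 33, 101, 108) circ [377.4 270. ] 44.4
(223, 0, 289, 289) circ [463.7 364.3] 172.9
```

View pics/w1.png

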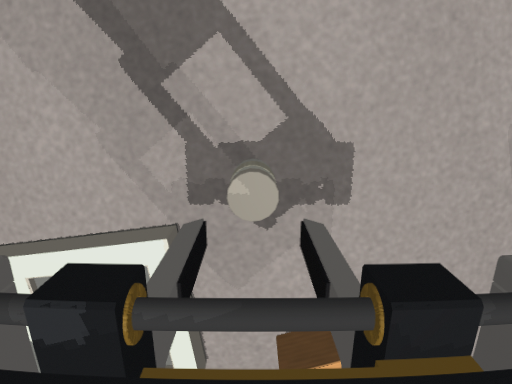

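The wrist view shows the white cap at about (253,196), centred between the fingers; the measured position is (0.464,0.260). Now I'll descend and grip.

Call:
servo_tool(series="-0.6 0 -0.1 0 0;-0.6 0 -0.1 3 0;-0.6 0 -0.1 6 0;-0.6 0 -0.1 9 0;-0.6 0 -0.1 11 0;-0.6 0 -0.1 11.8 0;-0.6 0 -0.1 11.8 0;1 0 -0.1 11.8 0;1 0 -0.1 11.8 0;1 0 -0.1 11.8 0;1 0 -0.1 11.8 0;1 0 -0.1 11.8 0;1 0 -0.1 11.8 0")

```text
time: 11.78
tool_pos: [0.4646, 0.2617, 0.0352]
ee_rot: [3.14, 0.002, 2.855]
wrist_force: [0.6, -0.1, 2.8]
width: 0.0436
```

Call:
servo_tool(series="1 0 0 -2 0;1 0 0 -5 0;1 0 0 -8 0;1 -2 -2.4 -8 0;1 -4.5 -5.4 -8 0;1 -7 -8.4 -8 0;1 -9.5 -11.4 -8 0;1 -11.1 -13.3 -8 0;1 -11.1 -13.3 -8 0;1 -11.1 -13.3 -8 0;1 -11.1 -13.3 -8 0")

```text
time: 12.7
tool_pos: [0.5324, 0.103, 0.1138]
ee_rot: [3.141, -0.001, 2.855]
wrist_force: [0.3, -0.2, -1.3]
width: 0.0433
```

```bash
python3 w.py w2
```

```text
{'time': np.float64(12.7), 'tool_pos': array([0.5324, 0.103 , 0.1138]), 'ee_rot': array([ 3.1410e+00, -9.0000e-04,  2.8548e+00]), 'width': np.float64(0.0433)}
(190, 331, 124, 20) circ [641.9  68.3] 52.5
(234, 220, 61, 46) circ [560.5 103.3] 28.1
(399, 154, 42, 52) circ [543.8 221.9] 20.9
(0, 128, 323, 167) circ [510.7  29.8] 131.0
```

View pics/w2.png

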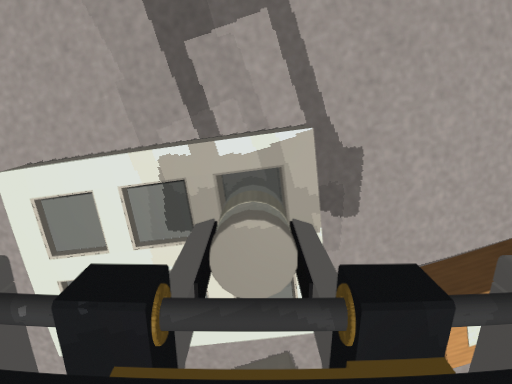

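The view shows the jar held over the near-left well, whose near-edge corners appear at about (217,175) and (281,167). The tray corner is at (312,128). I'll compare these with the positions predicted from the top view.

```bash
python3 - <<'E'
from h import *
o=dict(tool_pos=[.5324,.103,.1138],ee_rot=[3.141,-.0009,2.8548]);C=cam('wrist',o)
print('seen corners',onz(C,[[217,175],[281,167],[313,128]],.042).round(4)[:,:2])
th=-.158;Rm=np.array([[np.cos(th),-np.sin(th)],[np.sin(th),np.cos(th)]]);c=np.array([.5610,.0171])
pr=[Rm@np.array(q)+c for q in([-.067,.053],[-.067,.107],[-.095,.135])]
print('pred',np.round(pr,4),(Rm@[-.04,.08]+c).round(4),(Rm@[.04,0]+c).round(4))
E
```

```text
seen corners [[0.5046 0.0801]
 [0.513  0.1317]
 [0.49   0.164 ]]
pred [[0.5032 0.08  ]
 [0.5117 0.1333]
 [0.4884 0.1654]] [0.5341 0.1024] [0.6005 0.0108]
```

Call:
servo_tool(series="1 -0.2 0 0 0;1 -0.2 0 1.5 0;1 -0.2 0 2.6 0;1 -0.2 0 3.4 0;1 -0.2 0 4.2 0;1 -0.2 0 5 0;1 -0.2 0 5.6 0;1 -0.2 0 6 0;1 -0.2 0 6.2 0;1 -0.2 0 6.3 0;1 -0.2 0 6.3 0;1 -0.2 0 6.3 0")

```text
time: 13.75
tool_pos: [0.5352, 0.1019, 0.0514]
ee_rot: [3.141, 0.001, 2.855]
wrist_force: [-0.3, 0.2, -1.0]
width: 0.0436
```

Call:
servo_tool(series="1 0 0 0.05 0;1 0 0 0.1 0;1 0 0 0.1 0;1 0 0 0.1 0")

```text
time: 14.08
tool_pos: [0.5353, 0.1019, 0.0511]
ee_rot: [3.141, 0.002, 2.855]
wrist_force: [-2.1, 0.3, 5.1]
width: 0.0437
```

Call:
servo_tool(series="-0.3 0 0 0 0;-0.3 0 0 0 0;-0.3 0 0 0 0;-0.3 0 0 0 0;-0.3 0 0 -1 0;-0.3 0 0 -3 0;-0.4 0 0 -7 0;-0.6 0 0 -11 0;-0.6 -0.3 -4 -11 0;-0.6 -0.6 -8 -11 0;-0.6 -0.9 -12 -11 0;-0.6 -1.2 -16 -11 0;-0.6 -1.5 -20 -11 0;-0.6 -1.8 -24 -11 0;-0.6 -2 -28 -11 0;-0.6 -2.3 -32 -11 0;-0.6 -2.5 -36 -11 0;-0.6 -2.8 -40 -11 0;-0.6 -2.9 -42.4 -11 0;-0.6 -2.9 -42.4 -11 0")

```text
time: 15.75
tool_pos: [0.4409, -0.3176, 0.1602]
ee_rot: [-3.139, 0.0, 2.849]
wrist_force: [-0.4, 0.3, 0.8]
width: 0.075
```

Call:
servo_tool(series="-0.6 0 0 0 0;-0.6 0 0 0 0")

```text
time: 15.92
tool_pos: [0.4428, -0.3123, 0.1602]
ee_rot: [3.141, 0.0, 2.855]
wrist_force: [0.3, 0.7, 0.1]
width: 0.0749
```

```bash
python3 w.py w3; python3 - <<'E'
from h import *
p,d=snapshot('top');a=cv2.imread('pics/w3.png')
cv2.imwrite('pics/c3.png',cv2.resize(np.hstack([a,cv2.resize(p[140:260,160:290],(416,384))[:,:,::-1]]),(800,331)))
E
```

```text
{'time': np.float64(15.9167), 'tool_pos': array([ 0.4428, -0.3123,  0.1602]), 'ee_rot': array([3.1408e+00, 2.0000e-04, 2.8550e+00]), 'width': np.float64(0.0749)}
(320, 331, 44, 35) circ [ 623.8 -270.5] 28.8
(172, 252, 111, 46) circ [ 533.9 -366.2] 53.5
(229, 172, 48, 47) circ [ 444.6 -313.7] 21.5
(459, 125, 53, 145) circ [ 510.3 -110. ] 70.8
(330, 12, 139, 259) circ [ 444.7 -177.1] 113.2
(41, 0, 139, 280) circ [ 371.7 -420.8] 123.8
```

View pics/c3.png

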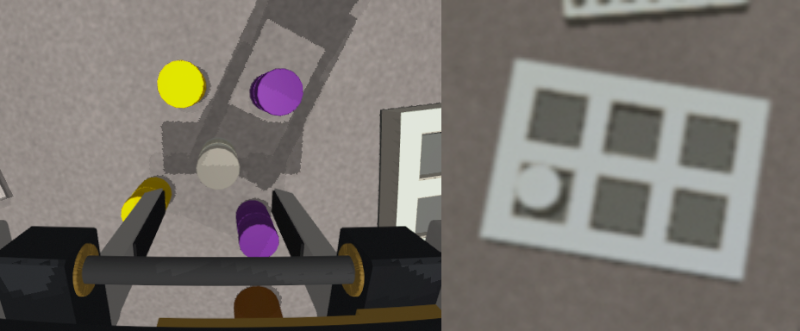

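In the wrist view (left), the white jar is centred between the open fingers, with the yellow and purple jars clear of them. In the top crop (right), jar A stands in the near-left well and the far-middle floor is visibly lowered. Now I'll grip jar B.

Call:
servo_tool(series="-0.6 -0.1 -0.1 0 0;-0.6 -0.1 -0.1 3 0;-0.6 -0.1 -0.1 6 0;-0.6 -0.1 -0.1 9 0;-0.6 -0.1 -0.1 11.5 0;-0.6 -0.1 -0.1 12.6 0;-0.6 -0.1 -0.1 12.6 0;1 -0.1 -0.1 12.6 0;1 -0.1 -0.1 12.6 0;1 -0.1 -0.1 12.6 0;1 -0.1 -0.1 12.6 0;1 -0.1 -0.1 12.6 0;1 -0.1 -0.1 12.6 0")

```text
time: 17.1
tool_pos: [0.444, -0.3146, 0.0353]
ee_rot: [-3.141, 0.002, 2.855]
wrist_force: [-0.4, 0.6, 3.2]
width: 0.0434
```

Call:
servo_tool(series="1 0 0 -2 0;1 0 0 -5 0;1 0 0 -9 0;1 0 0 -10 0;1 -0.5 3 -10 0;1 -1.1 7 -10 0;1 -1.8 11 -10 0;1 -2.5 15 -10 0;1 -3.1 19 -10 0;1 -3.8 23 -10 0;1 -4.4 27 -10 0;1 -5.1 31 -10 0;1 -5.6 34 -10 0;1 -5.8 35.6 -10 0;1 -5.8 35.6 -10 0;1 -5.8 35.6 -8 0;1 -5.8 35.6 -6.5 0;1 -5.8 35.6 -6.5 0;1 -5.8 35.6 -6.5 0")

```text
time: 18.68
tool_pos: [0.5983, 0.01, 0.0976]
ee_rot: [-3.141, -0.003, 2.854]
wrist_force: [-0.3, 0.3, -0.5]
width: 0.0437
```

```bash
python3 w.py w4
```

```text
{'time': np.float64(18.6833), 'tool_pos': array([0.5983, 0.01  , 0.0976]), 'ee_rot': array([-3.1406e+00, -3.1000e-03,  2.8538e+00]), 'width': np.float64(0.0437)}
(200, 332, 116, 37) circ [705.8 -20.7] 48.2
(45, 34, 167, 238) circ [536.6 -58.9] 83.8
(195, 13, 137, 146) circ [516.1  41.9] 52.8
(321, 0, 106, 265) circ [571.2 100.9] 90.0
```

View pics/w4.png

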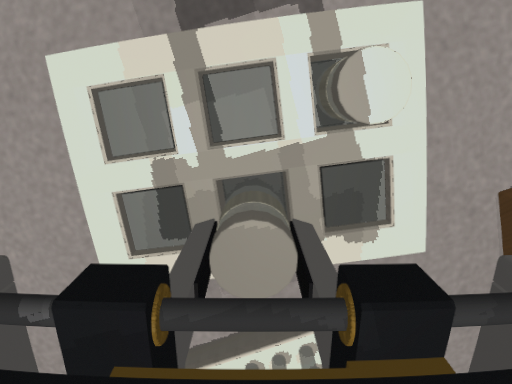

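The wrist view shows jar B held over the far-middle well, whose near edge is at about (217–290,175), and jar A standing in its well at (365,90). Now I'll lower jar B.

Call:
servo_tool(series="1 -0.2 0 0 0;1 -0.2 0.1 0.5 0;1 -0.2 0.1 1.2 0;1 -0.2 0.1 2 0;1 -0.2 0.1 2.8 0;1 -0.2 0.1 3.6 0;1 -0.2 0.1 4.2 0;1 -0.2 0.1 4.6 0;1 -0.2 0.1 4.8 0;1 -0.2 0.1 4.85 0;1 -0.2 0.1 4.9 0;1 -0.2 0.1 4.9 0;1 -0.2 0.1 4.9 0")

```text
time: 19.82
tool_pos: [0.6019, 0.0113, 0.0509]
ee_rot: [3.141, 0.001, 2.855]
wrist_force: [-3.3, -0.9, 5.0]
width: 0.0435
```

Call:
servo_tool(series="-0.3 0 0 0 0;-0.3 0 0 0 0;-0.3 0 0 0 0;-0.3 0 0 0 0;-0.3 0 0 -1 0;-0.3 0 0 -3 0;-0.3 0 0 -7 0;-0.3 0 0 -11 0;-0.3 0 0 -15 0;-0.3 4 0 -15 0;-0.3 8 0 -15 0;-0.3 12 0 -15 0;-0.3 16 0 -15 0;-0.3 20 0 -15 0;-0.3 24 0 -15 0;-0.3 28 0 -15 0;-0.3 28 0 -15 0;-0.3 28 0 -15 0")

```text
time: 21.32
tool_pos: [0.3326, 0.0909, 0.2013]
ee_rot: [3.14, 0.004, 2.857]
wrist_force: [0.1, 0.4, -0.2]
width: 0.0609
```

```bash
python3 - <<'E'
from h import *
p,d=snapshot('top');p2,d2=snapshot('scene')
C=cam('top');d0=np.load('top0.npz');
hsv=cv2.cvtColor(p,cv2.COLOR_RGB2HSV)
df=cv2.absdiff(cv2.GaussianBlur(p,(5,5),0),cv2.GaussianBlur(d0['p'],(5,5),0)).max(2)
for n,s in(('bottle',np.s_[140:180,330:365]),('rack',np.s_[100:150,200:275]),('box',np.s_[135:168,108:158]),('pur1',np.s_[200:220,325:350])):print(n,df[s].max())
def depthz(P):
    u,v=proj(C,P)[0].round().astype(int);z=np.median(d[v-2:v+3,u-2:u+3]);o,r=rays(C,[[u,v]]);return (o+r[0]*z).round(4)
for P in([.5345,.102,.089],[.6005,.0105,.089]):print('jar top',depthz(P))
cv2.imwrite('pics/end.png',cv2.resize(np.hstack([cv2.resize(p[90:270,100:400],(640,384)),p2]),(800,267))[:,:,::-1])
o=robot.get_obs();print(o['time'],np.round(o['tool_pos'],3),np.round(o['wrist_force'],1))
E
```

```text
bottle 8
rack 8
box 8
pur1 6
jar top [0.5341 0.1012 0.0891]
jar top [0.6017 0.01   0.0896]
21.4167 [0.334 0.09  0.201] [ 0.  -0.6 -0.9]
```

View pics/end.png

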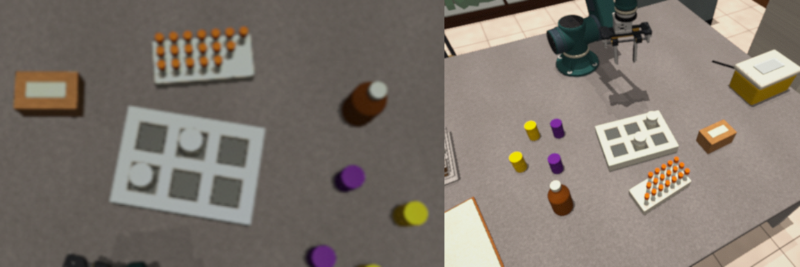

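Both jars stand upright in their wells, with their tops at about 89 mm as expected. The bottle, rack and box look unchanged, so I'll hand in.

```bash
python3 -c "
from h import *
print(robot.close_job())"
```

```text
the job is handed in; nothing more can be done
None
```

The job is done and handed in: one white-capped jar stands in each of the two empty wells, and the clock read about 21.4 s of the 69 s allowed.

- **Finding the empty wells:** I pressed all six floors before touching the jars. The near-left and far-middle ones (wells 1 and 5, unless the tray is turned half round) gave way at under about 3 N. The other four resisted at about 8–10 N. I pushed the two empty floors right down onto their foam at about 7–8 N.
- **Placing the jars:** I lowered each jar until it pressed on its floor with about 5 N, then let go and moved the arm clear.
- **Last checks:** Depth readings put the jar tops at 89.1 and 89.6 mm over the table, against 89 mm expected. Both jars look upright in the final pictures. The bottle, tube rack, box and the one purple jar I compared look the same as at the start. No check failed or disagreed. I checked the other purple and yellow jars only by eye.

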